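Set up the chain drive and hold the tensioner wound back

TASK

Get the chain-drive fixture ready for its chain: set the brass spacer disc flat and centred on the fixture's round aluminium seat and let go of it, then set the toothed sprocket, hub up, centred on the spacer and let go of it (set both down, do not drop them). Then use the gripper's fingers to swing the spring-loaded tensioner arm (the one with the orange handle) away from the sprocket until it is fully wound against its stop, and finish while still holding it there: do not let go. Leave the other goods on the bench where they are.

Things in the scene. Friction and masses are not known exactly. Their poses are not given: they have to be found in the camera images.
- seat (a point): centre of the top face of the fixture's fixed round aluminium seat (104 mm across, level, top 22 mm above the bench, thin dark ring 66 mm across drawn on it; nothing stands up in its middle). The seat is on a green-painted base plate 180 x 320 x 12 mm screwed down on the bench. The point's axes are those of the base plate: x along its 180 mm side, y along its 320 mm side towards the tensioner, z up
- spacer_center (a point): centre (half-way up) of the loose brass spacer disc, 60 mm across, 12 mm thick, 0.2-0.35 kg, lying flat on the bench; the dark spot on its top is its bore (only drawn). z axis up
- sprocket_center (a point): centre (half-way up, 15 mm above its underside) of the loose dark steel sprocket, 0.45-0.75 kg: a toothed plate 95 mm across and 8 mm thick, with a plain round hub 44 mm across that rises 22 mm above the plate (30 mm overall), lying flat on the bench with hub up. z axis up, along the hub
- handle (a point): middle of the exposed grip of the orange upright handle on the free end of the tensioner arm: a round post 16 mm across, from 46 to 96 mm above the bench (this point at 74 mm), 115 mm from the pivot axis. It moves with the arm. It is about 127 mm from the seat centre when the arm is at rest. Under the handle hangs a black idler wheel 44 mm across (26 to 36 mm above the bench); the arm is an aluminium bar 22 mm wide, 38 to 46 mm above the bench
- pivot (a point): point on the tensioner's upright pivot axis, at the height of the arm's top face (46 mm above the bench); the grey cap and the coil-spring drum below it are 53 mm across
- tensioner (a joint): angle of the tensioner arm (rad): 0 at rest, where its spring holds it; grows as it is wound clockwise seen from above, so that the handle moves away from the seat; its stop (a steel post) is at 0.9. The spring resists with about 2.6 N at the handle at rest, rising evenly to 7.7 N at the stop, and swings the arm back when it is let go
- bearing: bystander, not to be moved: plain steel ball-bearing ring, 72 mm across, hole 34 mm, 17 mm tall; origin at the centre of its underside
- pillow_block: bystander, not to be moved: blue pillow-block bearing, foot 45 x 130 mm, 78 mm tall; origin at the centre of its underside
- carton: bystander, not to be moved: brown carton 90 x 70 x 50 mm; origin at the centre of its underside
- grease_jar: bystander, not to be moved: jar with yellow cap, 64 mm across, 70 mm tall; origin at the centre of its underside
- wrench: bystander, not to be moved: steel wrench lying to the left of the fixture, about 170 mm long; origin near its middle, underside
- pulley: bystander, not to be moved: grooved aluminium belt pulley, 68 mm across, 22 mm tall, no teeth; origin at the centre of its underside
Not all that is in view belongs to the job. Leave any green look-alike of the part that bears sprocket_center alone. Several things look just like the part that bears spacer_center: the one meant starts farthest from the robot's base.

How it is judged:
By the outcome, as a careful person would: the job done as asked, in the order asked, and still so for the second after the job is handed in, while the arm keeps its last pose, push and grip.
It also fails if it takes over 67 s, if anything falls off the work surface, if the arm or the gripper's body presses on something with over 40 N, if the wrist force passes 120 N, or if a joint passes its speed limit or range.

ROBOT

A 7-joint arm with a two-finger parallel gripper is mounted at the origin on the work surface. World frame = base frame: x ahead of the robot, y to its left, z up, the work surface at z = 0. Lengths are in m, angles in rad, forces in N, time in s.
With the tool pointing down it reaches from about 0.4 to 0.85 m from the base axis. Payload 10.4 kg.
Tool frame: the origin (TCP) lies midway between the tips of the shut fingers; the grasp point (between the pads) lies 19 mm behind it; x points along the fingers, z is the direction in which the jaws open and shut, and the axes are right-handed (so a half turn about x gives the same grasp; the last joint's range is limited). The gripper opens to 87 mm and grips with 3 to 60 N. Pads are 19 mm wide; open, the fingers measure 117 mm over their backs; the gripper's body (75 mm by 190 mm) begins 51 mm behind the grasp point.
Start: joints at [1.135, 0.332, -0.065, 1.46, 0.022, 1.35, -0.088], TCP at [0.251, -0.573, 0.223] pointing down, gripper open.
Joint ranges: [-2.6, 2.6], [-0.5, 2.12], [-1.47, 1.34], [0.16, 2.42], [-1.27, 4.41], [0.06, 2.06], [-2.6, 2.6]. Speed limits (rad/s): [2.22, 2.22, 2.79, 2.79, 3.14, 3.14, 3.14].

INTERFACE

Orientations are given as a unit quaternion [x, y, z, w].
In Python, from bench import read_state, camera, camera_params, close_job gives the robot as it stands.
- The arm moves only by the tool arm_command, never from a script. Its argument "targets" is a list of rows, each a list of 7 numbers: the closure in counts, from 0 (fully open) to 255 (shut), then the shift along the tool's x, y, z in mm, then the turn, a rotation vector about the tool's x, y, z in rad. A call has 1 to 10 rows; each row is the pose to reach, as a shift and turn from the pose commanded when the call began, along the tool's axes at that moment; what a row does not reach only later rows make up. A row lasts 1/10 s, in which the tool goes at most 50 mm and 8.59 degrees, less where a joint would pass 70% of its speed; a pose out of reach is approached as far as the arm can. A call with a gripper value outside its range is refused whole. The fingers move at their own pace and stop on an object; "newtons" is the grip in N (left out, the last holds). Time passes only in rows, so rows that repeat a pose let the fingers close. It gives the time, the measured TCP pose, the force and the opening at its end, in the units of the state.
- read_state(): the state, without advancing time (a new reading comes with each control period).
- camera(name): name is "scene" or "top"; returns the picture (480x640x3 uint8, red, green, blue); there is no depth.
- camera_params(name): a dict with "intrinsics" (3x3 intrinsics, pixels), "xyz" and "orientation" of the camera in the world. Camera axes: x right, y down, z forward; pixel columns grow to the right and rows downward; lengths in m; the calibration is good to about 2 mm. A picture is of the moment at which its call begins. camera_params takes no time and is no camera call.
- close_job(): hands the job in, once; it reports no verdict.
The state is a dict: "time": time; "joint_positions": joint angles; "joint_vel": joint speeds; "joint_torque": joint torques, N m; "ee_pos": TCP position; "eef_rot": TCP orientation; "ft_force": force on the tool from outside, world axes, zero at the start; "torque": the same for the moment, N m; "width": finger opening in m.
Only numpy, scipy, OpenCV 4.12 (cv2) and the standard library are available. Lean on these libraries where they do the work, as an engineer would, in place of code of your own. Each camera call takes 0.05 s, during which the arm holds its last target.

## Working session

There is one attempt and no reset: what is moved stays moved. The work goes in short steps, Python scripts to look and compute and a tool call to move; the robot and the scene stay as the last step left them, time stands still between calls to the robot, and variables do not carry over. Pictures are saved under pics/ and viewed, and the job is handed in when it is done.

Besides the shell and the picture viewer there is one more tool, called after "Emit:" as name([rows], argument=value, ...), one row to a line, values as JSON. arm_command: Moves the arm, as the interface text tells. Its arguments: {"type":"object","properties":{"targets":{"type":"array"},"newtons":{"type":"number"}},"required":["targets"]}

```bash
mkdir -p pics
python3 - <<'E'
from bench import *
import cv2
print(read_state())
for n in ("scene","top"):
    im=camera(n); cv2.imwrite(f"pics/{n}0.png",im[:,:,::-1]); print(n,camera_params(n))
E
```

```text
{'time': 0.0, 'joint_positions': array([ 1.13541883,  0.33288617, -0.0646746 ,  1.4609561 ,  0.0216032 ,
        1.34986828, -0.08852293]), 'joint_vel': array([ 3.51921183e-05,  5.05680960e-04,  2.87287401e-04,  3.76172877e-04,
       -3.91779451e-04,  2.13449025e-03,  1.03930290e-03]), 'joint_torque': array([ 2.22109643e-04, -6.23244667e+01,  2.49191537e-02, -3.89897883e+01,
       -6.11302257e-02,  3.96707200e-02,  1.91255808e-04]), 'ee_pos': array([ 0.25054782, -0.57216336,  0.22173788]), 'eef_rot': array([ 0.38718481,  0.59228215, -0.38668046,  0.59141187]), 'ft_force': array([ 0.02051025, -0.28735366, -0.49899176]), 'torque': array([-0.04629668, -0.01017484,  0.01526549]), 'width': 0.0870693749932218}
scene {'intrinsics': array([[467.44300894,   0.        , 321.64674838],
       [  0.        , 467.44300894, 235.13465419],
       [  0.        ,   0.        ,   1.        ]]), 'xyz': array([ 1.15641654, -0.67706329,  0.76853081]), 'orientation': array([ 0.84177215,  0.31029154, -0.1651772 , -0.40970148])}
top {'intrinsics': array([[441.68428097,   0.        , 321.14185488],
       [  0.        , 441.68428097, 242.70100674],
       [  0.        ,   0.        ,   1.        ]]), 'xyz': array([ 0.30227543, -0.01104192,  1.20430044]), 'orientation': array([ 0.71901904, -0.68708138,  0.07312996, -0.07471822])}
```

View pics/scene0.png

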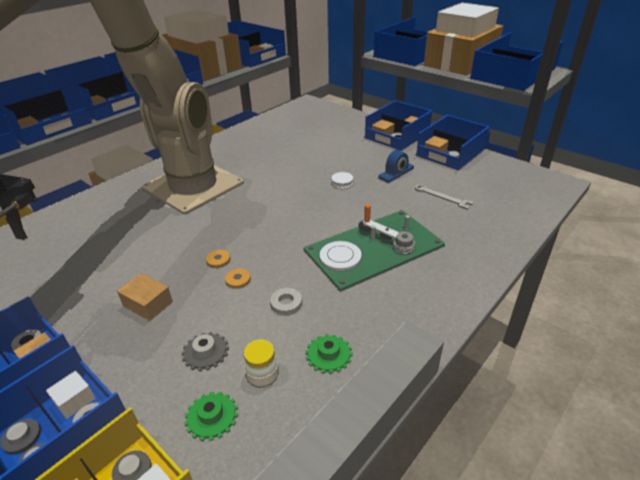

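View pics/top0.png

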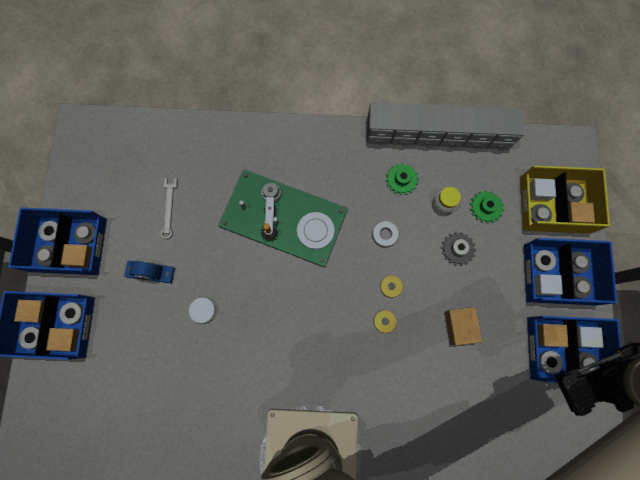

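The top view shows two brass discs, at (391,287) and (385,321). The robot base is at the bottom, near (310,440), so the first is the farther one and should be the spacer meant. The dark sprocket is at (459,249), with green look-alikes at (402,179) and (487,207). The seat is at (316,230), the handle near (267,230) and the pivot near (270,189). I'll enlarge these next.

```bash
cat > h.py <<'E'
import numpy as np, cv2
from scipy.spatial.transform import Rotation as R
from bench import *
def ray(n,u,v):
    p=camera_params(n); K=p["intrinsics"]
    d=R.from_quat(p["orientation"]).apply(np.linalg.inv(K)@[u,v,1]); return np.array(p["xyz"]),d
def at(n,u,v,z):
    o,d=ray(n,u,v); return o+d*(z-o[2])/d[2]
def proj(n,P):
    p=camera_params(n); q=R.from_quat(p["orientation"]).inv().apply(np.asarray(P)-p["xyz"]); q=p["intrinsics"]@q; return q[:2]/q[2]
def crop(im,x0,y0,w,h,s,fn):
    cv2.imwrite(fn,cv2.resize(im[y0:y0+h,x0:x0+w],None,fx=s,fy=s,interpolation=cv2.INTER_CUBIC))
E
python3 - <<'E'
from h import *
t=cv2.imread("pics/top0.png"); s=cv2.imread("pics/scene0.png")
a=cv2.resize(t[215:345,360:490],None,fx=4.6,fy=4.6,interpolation=cv2.INTER_CUBIC)
cv2.imwrite("pics/c1.png",a)
crop(t,215,165,140,105,5.7,"pics/c2.png")
crop(s,295,190,160,110,5,"pics/c3.png")
crop(s,170,235,130,150,4,"pics/c4.png")
E
```

```text
(no output)
```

View pics/c1.png

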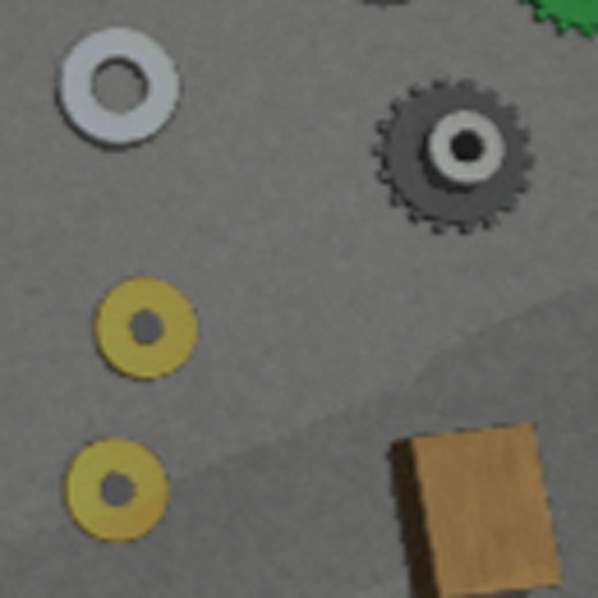

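View pics/c2.png

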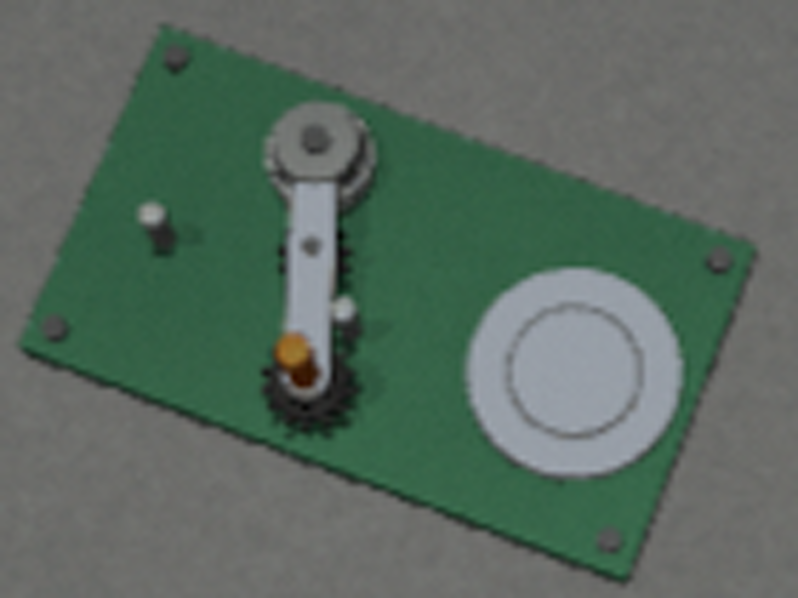

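View pics/c3.png

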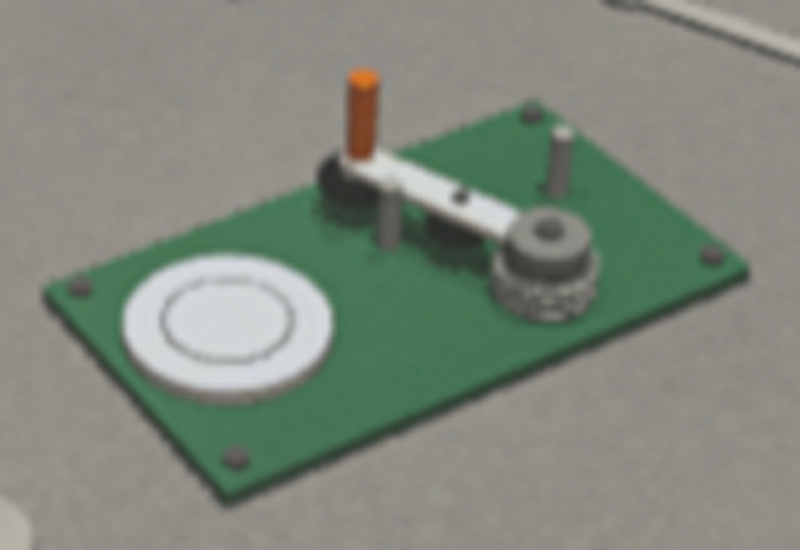

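View pics/c4.png

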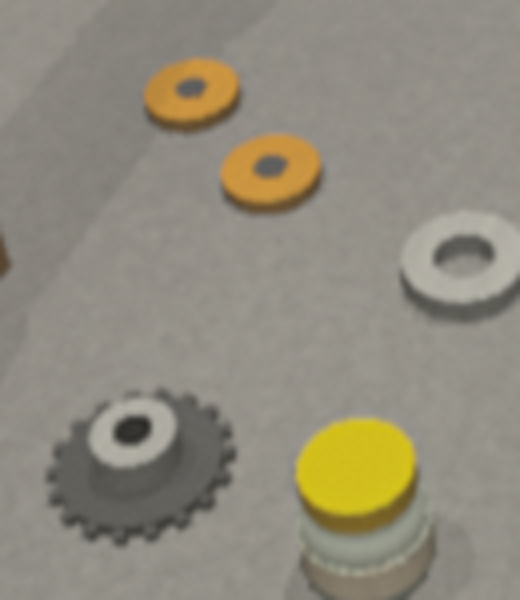

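The crops confirm two brass discs, the farther at about (391,286), and one dark sprocket with its hub centre near (461,246.5). Next I turn these pixels into positions.

Run:
```python
from h import *
np.set_printoptions(precision=4,suppress=True)
def f(n,off,s,c,z): 
    return at(n,off[0]+(c[0]+.5)/s-.5,off[1]+(c[1]+.5)/s-.5,z)
T1=((360,215),4.6);T2=((215,165),5.7);S3=((295,190),5);S4=((170,235),4)
P=lambda n,t,c,z:f(n,*t,c,z)
print("far spacer",P("top",T1,(146,328),.012),P("scene",S4,(270.5,166.5),.012))
print("near spacer",P("top",T1,(117,489),.012),P("scene",S4,(191,88.5),.012))
print("sprocket",P("top",T1,(466.5,147),.030),P("top",T1,(455,157),.008),P("scene",S4,(132.5,431),.030))
s1=P("top",T2,(575,373),.022);print("seat",s1,P("top",T2,(574,371),.022),P("scene",S3,(228,320),.022))
h1=P("top",T2,(293,350),.096);print("handle",h1,P("scene",S3,(363,76),.096))
p1=P("top",T2,(315,139),.06);print("pivot",p1,P("scene",S3,(549,229),.06))
print(np.linalg.norm((h1-s1)[:2]),np.linalg.norm((h1-p1)[:2]))
for c in [(163,25),(757,243),(630,582),(22,347)]: print("corner",P("top",T2,c,.012))
print("posts",P("top",T2,(343,307),.055),P("top",T2,(152,213),.055),P("scene",S3,(391,185),.055),P("scene",S3,(563,132),.055))
# fits by colour
for n,fn in(("top","top0"),("scene","scene0")):
    im=cv2.imread(f"pics/{fn}.png");hsv=cv2.cvtColor(im,cv2.COLOR_BGR2HSV)
    m=cv2.inRange(hsv,(8,120,90),(32,255,255))
    k,l,st,ce=cv2.connectedComponentsWithStats(m)
    for i in range(1,k):
        if 60<st[i,4]<700: print(n,st[i],ce[i],at(n,*ce[i],.011))
```

```text
far spacer [ 0.4449 -0.1976  0.012 ] [ 0.4457 -0.1986  0.012 ]
near spacer [ 0.3509 -0.182   0.012 ] [ 0.3511 -0.1829  0.012 ]
sprocket [ 0.5584 -0.3826  0.03  ] [ 0.5568 -0.3825  0.008 ] [ 0.5593 -0.384   0.03  ]
seat [0.5884 0.0146 0.022 ] [0.5894 0.0151 0.022 ] [0.5899 0.0145 0.022 ]
handle [0.5754 0.1413 0.096 ] [0.5757 0.141  0.096 ]
pivot [0.6882 0.1431 0.06  ] [0.6965 0.1341 0.06  ]
0.12734571092466287 0.11283923210726333
corner [0.7608 0.2299 0.012 ]
corner [ 0.6607 -0.0716  0.012 ]
corner [ 0.4893 -0.0164  0.012 ]
corner [0.5915 0.285  0.012 ]
posts [0.6074 0.1248 0.055 ] [0.6494 0.2187 0.055 ] [0.611 0.12  0.055] [0.653  0.2147 0.055 ]
top [567 180  28  42 566] [581.8445 206.4611] [ 0.6936 -0.7311  0.011 ]
top [440 187  21  20 323] [449.8916 196.2477] [ 0.7066 -0.3601  0.011 ]
top [ 61 244  26  22 451] [ 73.3415 254.7738] [0.491  0.6747 0.011 ]
top [381 276  21  21 311] [391.0418 286.0772] [ 0.4446 -0.197   0.011 ]
top [ 15 300  26  22 463] [ 27.6004 310.6566] [0.3347 0.7721 0.011 ]
top [374 311  22  22 338] [384.5414 321.4083] [ 0.3495 -0.1808  0.011 ]
top [543 325  25  22
[... 151 characters left out ...]
78.5946  34.1784] [-0.0626  2.0862  0.011 ]
scene [428  30  18   6  63] [436.4286  32.7619] [-0.2749  1.9714  0.011 ]
scene [373 119  21  11 138] [383.3188 124.5797] [0.2225 0.7216 0.011 ]
scene [426 136  22  12 168] [436.9524 141.631 ] [0.4537 0.7213 0.011 ]
scene [365 204   6  18  87] [367.0115 211.8851] [0.5234 0.2153 0.011 ]
scene [ 19 206  13  11  77] [ 24.7792 211.3766] [-0.2514 -0.4126  0.011 ]
scene [206 250  24  17 288] [217.5208 258.0694] [ 0.3544 -0.1853  0.011 ]
scene [225 269  25  19 327] [237.315  277.8593] [ 0.4492 -0.2016  0.011 ]
scene [ 15 334  34  23 298] [ 30.8993 344.8054] [ 0.2737 -0.6116  0.011 ]
scene [244 340  30  28 682] [258.7581 353.2214] [ 0.6532 -0.3206  0.011 ]
```

```bash
cat >> h.py <<'E'
def go(tgt,yaw=None):
    """needed shift in tool axes (mm) to reach world TCP tgt, and yaw of tool z, tilt"""
    s=read_state(); r=R.from_quat(s["eef_rot"]); d=np.array(tgt)-s["ee_pos"]
    m=r.as_matrix(); print("axes x",m[:,0].round(3),"y",m[:,1].round(3),"z",m[:,2].round(3),"zyaw deg",np.degrees(np.arctan2(m[1,2],m[0,2])).round(2))
    print("t",round(s["time"],2),"shift mm",(r.inv().apply(d)*1000).round(1),"dist",np.linalg.norm(d).round(4),"w",s["width"],"q",s["joint_positions"].round(3),"f",s["ft_force"].round(2))
E
python3 - <<'E'
from h import *
go([.4453,-.198,.06])
from scipy.optimize import least_squares
# pivot/posts triangulation
def tri(a,b):
    o1,d1=ray("top",*a);o2,d2=ray("scene",*b)
    d1/=np.linalg.norm(d1);d2/=np.linalg.norm(d2)
    A=np.stack([d1,-d2],1);t=np.linalg.lstsq(A,o2-o1,rcond=None)[0]
    p,q=o1+t[0]*d1,o2+t[1]*d2;return (p+q)/2,np.linalg.norm(p-q)
px=lambda off,s,c:(off[0]+(c[0]+.5)/s-.5,off[1]+(c[1]+.5)/s-.5)
for nm,a,b in[("pivot",(315,139),(549,229)),("handle",(293,350),(363,76)),("restpost",(343,307),(391,185)),("stop",(152,213),(563,132)),("seat",(575,372),(228,320))]:
    print(nm,tri(px((215,165),5.7,a),px((295,190),5,b)))
print("jar",at("top",449.9,196.2,.07))
E
```

```text
axes x [-0.001  0.001 -1.   ] y [ 0.916  0.401 -0.   ] z [ 0.401 -0.916 -0.001] zyaw deg -66.35
t 0.1 shift mm [ 162.2  328.5 -264.5] dist 0.4518 w 0.08687902258813113 q [ 1.135  0.333 -0.065  1.461  0.022  1.35  -0.088] f [-0.12 -0.3   0.6 ]
pivot (array([0.6909716 , 0.14414671, 0.05140603]), np.float64(0.00033342979935149504))
handle (array([0.57546335, 0.14131916, 0.09572549]), np.float64(4.2793290963935944e-05))
restpost (array([0.60814496, 0.12493771, 0.05098435]), np.float64(0.0009716698739912642))
stop (array([0.65046791, 0.21932827, 0.05137377]), np.float64(0.00019740592118132802))
seat (array([0.58927385, 0.01484029, 0.02137728]), np.float64(0.0005807645341603117))
jar [ 0.686743   -0.34290787  0.07      ]
```

Both cameras agree to about 1–2 mm, and the checks fit what was given: handle to pivot 115.5 mm, handle to seat 127 mm, triangulated heights as specified. I'll move high over the far spacer first, because the carton lies under the straight path.

Emit:
arm_command([
  [0,20,130,-104,0,0,0],
  [0,40,329,-264,0,0,0],
  [0,60,329,-264,0,0,0],
  [0,60,329,-264,0,0,0],
  [0,60,329,-264,0,0,0],
  [0,60,329,-264,0,0,0],
  [0,60,329,-264,0,0,0],
  [0,60,329,-264,0,0,0],
  [0,60,329,-264,0,0,0],
  [0,100,329,-264,0,0,0],
], newtons=20)

```text
time: 1.1
ee_pos: [0.4508, -0.1954, 0.1257]
eef_rot: [0.386, 0.59, -0.384, 0.596]
ft_force: [1.0, -1.0, -0.5]
width: 0.087
```

Run:
```python
from h import *
go([.4453,-.198,.06])
im=camera("scene");cv2.imwrite("pics/s1.png",cv2.resize(im[180:340,120:320,::-1],None,fx=4,fy=3.75,interpolation=cv2.INTER_CUBIC))
```

```text
axes x [ 0.008 -0.002 -1.   ] y [0.913 0.407 0.006] z [ 0.407 -0.913  0.005] zyaw deg -65.98
t 1.1 shift mm [65.6 -6.5 -0.2] dist 0.066 w 0.08699624663327477 q [ 0.685  0.14  -0.393  1.916  0.06   1.089 -0.884] f [ 0.99 -0.96 -0.5 ]
```

View pics/s1.png

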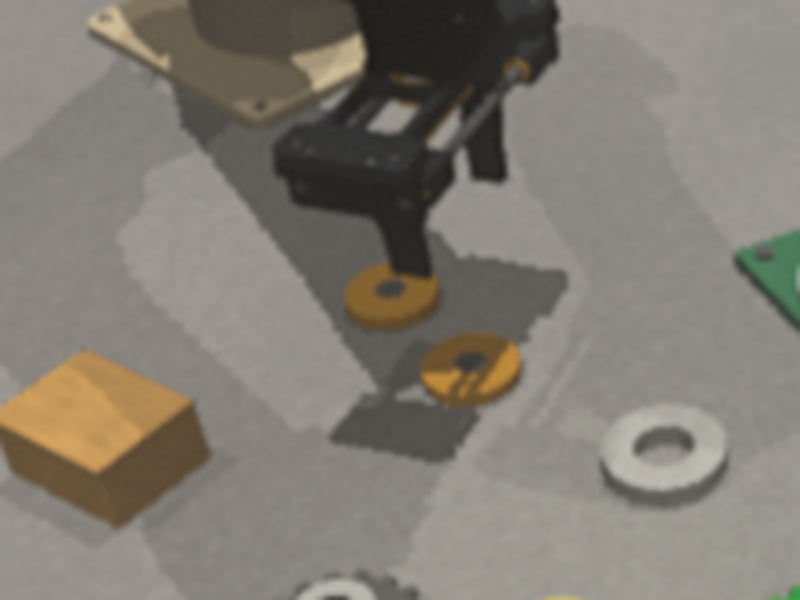

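The far spacer, at about (470,362) in this crop, is clear under the gripper. Descending.

Emit:
arm_command([
  [0,30,0,0,0,0,0],
  [0,60,0,0,0,0,0],
  [0,80,0,0,0,0,0],
  [0,90,0,0,0,0,0],
  [0,90,0,0,0,0,0],
  [0,90,0,0,0,0,0],
])

```text
time: 1.75
ee_pos: [0.4466, -0.1991, 0.0334]
eef_rot: [0.387, 0.592, -0.387, 0.592]
ft_force: [0.2, 0.2, 0.3]
width: 0.0869
```

Run:
```python
from h import *
go([.4453,-.198,.003])
```

```text
axes x [ 0.001 -0.    -1.   ] y [0.916 0.401 0.   ] z [ 0.401 -0.916  0.001] zyaw deg -66.37
t 1.75 shift mm [30.4 -0.7 -1.6] dist 0.0305 w 0.08686652898444959 q [ 0.669  0.265 -0.378  1.996  0.124  0.902 -0.932] f [0.21 0.22 0.34]
```

Emit:
arm_command([
  [0,15,-1,-1,0,0,0],
  [0,25,-1,-1,0,0,0],
  [0,30,-1,-1,0,0,0],
  [0,30,-1,-1,0,0,0],
  [255,30,-1,-1,0,0,0],
  [255,30,-1,-1,0,0,0],
  [255,30,-1,-1,0,0,0],
  [255,30,-1,-1,0,0,0],
  [255,30,-1,-1,0,0,0],
  [255,30,-1,-1,0,0,0],
], newtons=25)

```text
time: 2.75
ee_pos: [0.445, -0.1983, 0.0027]
eef_rot: [0.387, 0.592, -0.387, 0.592]
ft_force: [-0.8, 0.5, 2.7]
width: 0.0592
```

Run:
```python
from h import *
go([.4453,-.198,.1])
```

```text
axes x [ 0. -0. -1.] y [0.916 0.401 0.   ] z [ 0.401 -0.916  0.   ] zyaw deg -66.35
t 2.75 shift mm [-97.3   0.4  -0.1] dist 0.0973 w 0.059170918130059216 q [ 0.659  0.312 -0.37   2.017  0.15   0.837 -0.953] f [-0.79  0.47  2.73]
```

Emit:
arm_command([
  [255,-20,0,0,0,0,0],
  [255,-50,0,0,0,0,0],
  [255,-80,0,0,0,0,0],
  [255,-90,40,-25,0,0,0],
  [255,-90,80,-50,0,0,0],
  [255,-90,120,-80,0,0,0],
  [255,-90,160,-110,0,0,0],
  [255,-90,200,-130,0,0,0],
  [255,-90,217,-138,0,0,0],
  [255,-90,217,-138,0,0,0],
])

```text
time: 3.75
ee_pos: [0.589, 0.019, 0.092]
eef_rot: [0.386, 0.593, -0.385, 0.592]
ft_force: [0.2, -0.0, -2.3]
width: 0.0593
```

Emit:
arm_command([
  [255,20,0,0,0,0,0],
  [255,40,0,0,0,0,0],
  [255,40,0,0,0,0,0],
  [255,40,0,0,0,0,0],
  [255,40,0,0,0,0,0],
])

```text
time: 4.25
ee_pos: [0.5888, 0.0148, 0.0537]
eef_rot: [0.387, 0.591, -0.387, 0.592]
ft_force: [-0.9, 0.2, -1.6]
width: 0.059
```

Run:
```python
from h import *
go([.5892,.0148,.0265])
im=camera("scene");crop(im[:,:,::-1],270,160,180,130,4.4,"pics/s2.png")
im=camera("top");cv2.imwrite("pics/t2.png",im[:,:,::-1])
crop(im[:,:,::-1],235,165,160,120,5,"pics/t2c.png")
```

```text
axes x [ 0.001 -0.    -1.   ] y [0.916 0.401 0.001] z [ 0.401 -0.916  0.001] zyaw deg -66.38
t 4.25 shift mm [27.2  0.3  0.2] dist 0.0272 w 0.05901624574865663 q [ 0.296  0.451 -0.492  1.72   0.243  1.03  -1.438] f [-0.88  0.19 -1.56]
```

View pics/s2.png

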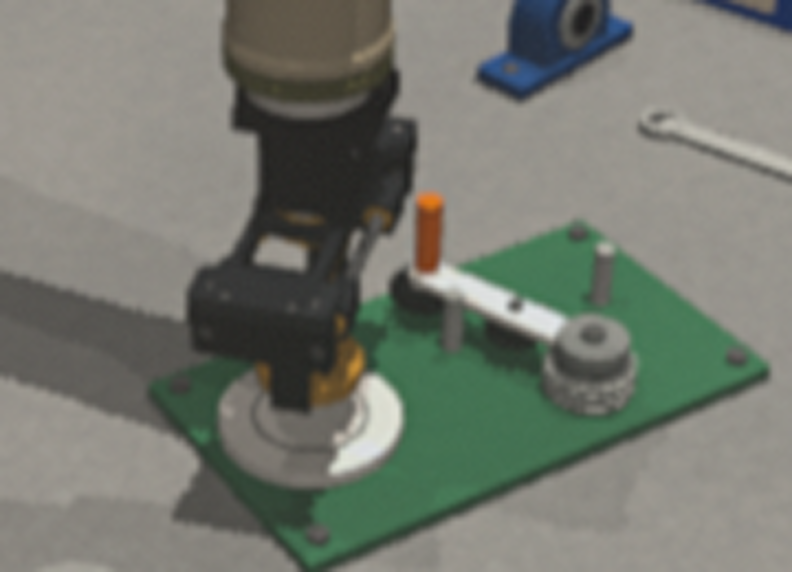

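View pics/t2c.png

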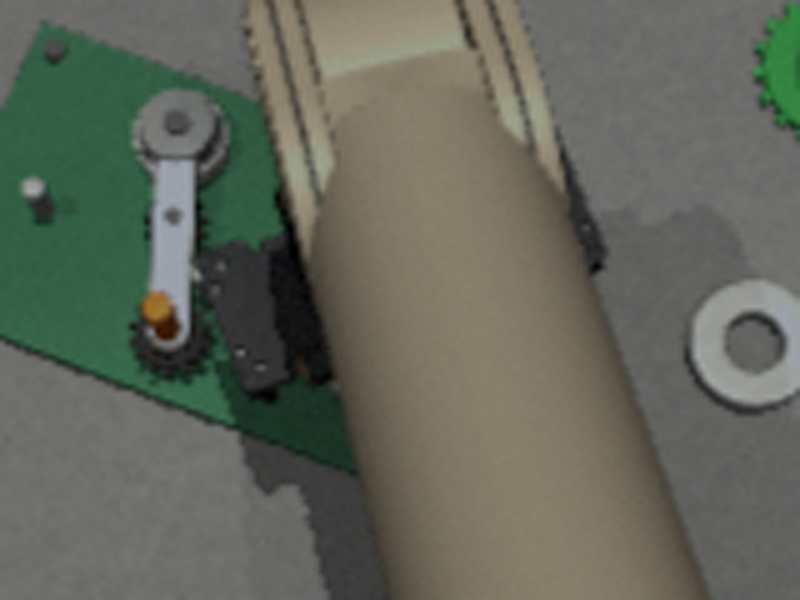

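Held level, with body-to-handle clearance of about 18 mm. Lowering onto the seat.

Emit:
arm_command([
  [255,14,0,0,0,0,0],
  [255,22,0,0,0,0,0],
  [255,26,0,0,0,0,0],
  [255,27,0,0,0,0,0],
  [255,28,0,0,0,0,0],
  [255,28,0,0,0,0,0],
])

```text
time: 4.95
ee_pos: [0.5882, 0.0153, 0.0248]
eef_rot: [0.387, 0.592, -0.387, 0.592]
ft_force: [-2.6, 0.1, 0.7]
width: 0.0593
```

Run:
```python
from h import *
go([.5892,.0148,.0247])
im=camera("scene");crop(im[:,:,::-1],310,210,80,60,9,"pics/s3.png")
```

```text
axes x [-0. -0. -1.] y [ 0.916  0.401 -0.   ] z [ 0.401 -0.916  0.   ] zyaw deg -66.34
t 4.95 shift mm [0.1 0.7 0.9] dist 0.0011 w 0.05928346550049809 q [ 0.286  0.487 -0.481  1.738  0.264  0.981 -1.454] f [-2.6   0.12  0.74]
```

View pics/s3.png

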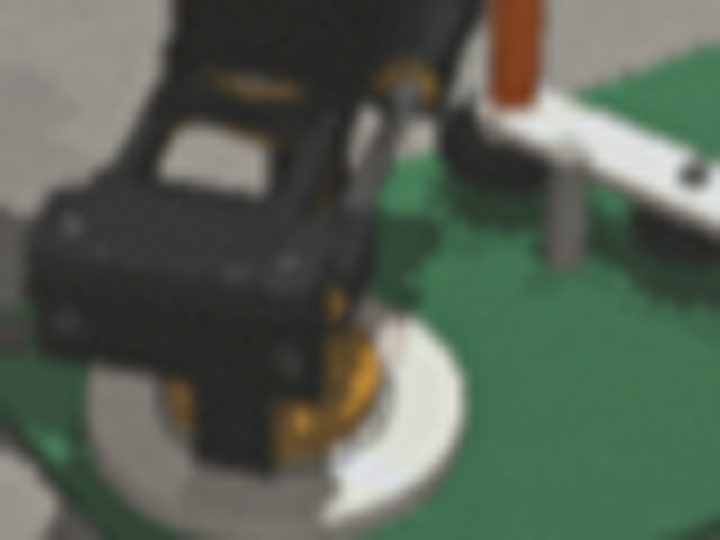

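Emit:
arm_command([
  [255,0,1,1,0,0,0],
  [255,1,1,1,0,0,0],
  [255,1,1,1,0,0,0],
  [0,1,1,1,0,0,0],
  [0,1,1,1,0,0,0],
  [0,1,1,1,0,0,0],
  [0,1,1,1,0,0,0],
  [0,-10,1,1,0,0,0],
  [0,-40,1,1,0,0,0],
  [0,-75,1,1,0,0,0],
])

```text
time: 6.0
ee_pos: [0.5889, 0.0148, 0.1002]
eef_rot: [0.387, 0.592, -0.387, 0.591]
ft_force: [0.8, -0.5, -0.2]
width: 0.0867
```

Run:
```python
from h import *
go([.5588,-.383,.1])
```

```text
axes x [-0.002  0.    -1.   ] y [ 0.916  0.401 -0.002] z [ 0.401 -0.916 -0.001] zyaw deg -66.34
t 6.0 shift mm [ 2.000e-01 -1.873e+02  3.523e+02] dist 0.3989 w 0.08665894486902605 q [ 0.309  0.4   -0.506  1.679  0.211  1.119 -1.414] f [ 0.85 -0.49 -0.18]
```

Emit:
arm_command([
  [0,0,-20,40,0,0,0],
  [0,0,-40,80,0,0,0],
  [0,0,-60,120,0,0,0],
  [0,0,-85,160,0,0,0],
  [0,0,-105,200,0,0,0],
  [0,0,-130,245,0,0,0],
  [0,0,-150,285,0,0,0],
  [0,0,-170,325,0,0,0],
  [0,0,-187,352,0,0,0],
  [0,0,-187,352,0,0,0],
])

```text
time: 7.0
ee_pos: [0.5569, -0.3893, 0.0999]
eef_rot: [0.388, 0.59, -0.39, 0.591]
ft_force: [-0.7, 0.5, -0.2]
width: 0.0874
```

Emit:
arm_command([
  [0,20,0,0,0,0,0],
  [0,40,0,0,0,0,0],
  [0,40,0,0,0,0,0],
  [0,40,0,0,0,0,0],
  [0,40,0,0,0,0,0],
])

```text
time: 7.5
ee_pos: [0.5604, -0.3828, 0.0613]
eef_rot: [0.387, 0.591, -0.387, 0.593]
ft_force: [-0.2, 0.5, 0.3]
width: 0.087
```

Run:
```python
from h import *
go([.5588,-.383,.012])
im=camera("scene");crop(im[:,:,::-1],150,280,160,120,5,"pics/s4.png")
im=camera("top");crop(im[:,:,::-1],250,175,140,105,5.7,"pics/t4.png")
go([.5588,-.383,.012])
```

```text
axes x [ 0.002 -0.001 -1.   ] y [0.916 0.402 0.001] z [ 0.402 -0.916  0.002] zyaw deg -66.33
t 7.5 shift mm [49.3 -1.6 -0.5] dist 0.0493 w 0.08698190997683673 q [ 0.77   0.592 -0.333  1.463  0.204  1.119 -0.757] f [-0.22  0.52  0.3 ]
axes x [ 0.002 -0.001 -1.   ] y [0.916 0.401 0.001] z [ 0.401 -0.916  0.002] zyaw deg -66.34
t 7.6 shift mm [49.  -1.4 -0.6] dist 0.049 w 0.08686965676604107 q [ 0.77   0.592 -0.333  1.464  0.204  1.118 -0.757] f [ 0.08 -0.64  0.17]
```

View pics/s4.png

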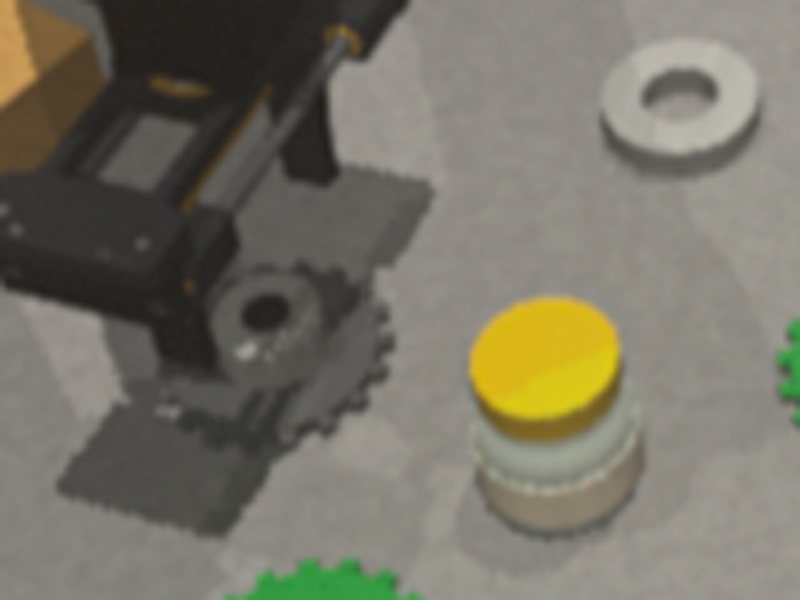

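View pics/t4.png

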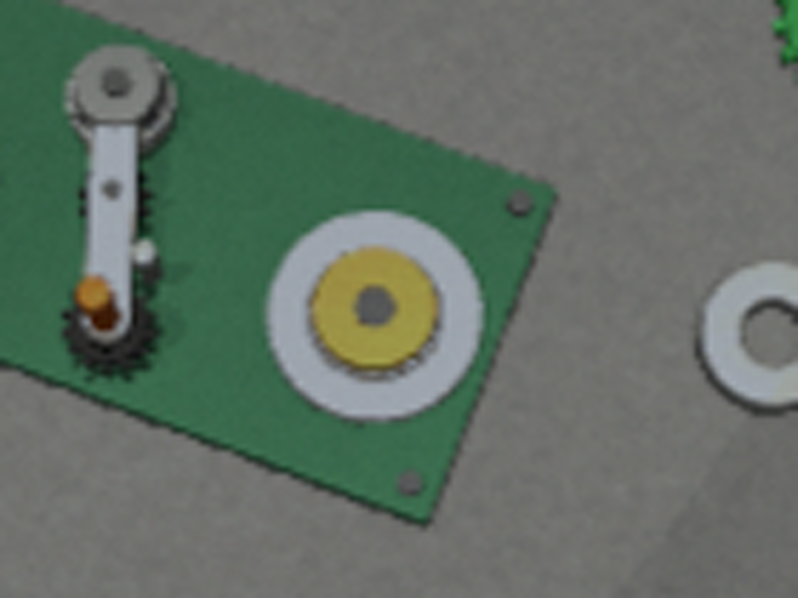

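In the top crop the spacer sits on the seat inside the ring, with its bore at crop (374,306). I'll check the centring numerically.

Run:
```python
from h import *
c=lambda x,y:(250+(x+.5)/5.7-.5,175+(y+.5)/5.7-.5)
print("spacer",at("top",*c(373.5,307.5),.034),at("top",*c(374,306),.034),"seat",at("top",*c(375,316),.022))
im=cv2.imread("pics/t4.png")
hsv=cv2.cvtColor(im,cv2.COLOR_BGR2HSV);m=cv2.inRange(hsv,(15,80,60),(35,255,255));k,l,st,ce=cv2.connectedComponentsWithStats(m)
i=[j for j in range(1,k) if st[j,4]>5000][0]
cn=cv2.findContours((l==i).astype('uint8'),0,2)[0][0];e=cv2.fitEllipse(cn);print(e,at("top",*c(*e[0]),.034))
# seat outer by brightness low saturation
m2=cv2.inRange(hsv,(0,0,135),(180,60,255))|m; m2=cv2.morphologyEx(m2,cv2.MORPH_CLOSE,np.ones((15,15)))
k,l,st,ce=cv2.connectedComponentsWithStats(m2);j=l[250,375]
cn=max(cv2.findContours((l==j).astype('uint8'),0,2)[0],key=len);e=cv2.fitEllipse(cv2.convexHull(cn));print(e,at("top",*c(*e[0]),.022))
```

```text
spacer [0.58965316 0.01548561 0.034     ] [0.59040215 0.01528205 0.034     ] seat [0.58841146 0.01483107 0.022     ]
((373.84686279296875, 309.50469970703125), (120.75189971923828, 123.57223510742188), 82.82318115234375) [0.58867467 0.01527249 0.034     ]
((374.135498046875, 314.53826904296875), (206.9381561279297, 213.25027465820312), 88.65887451171875) [0.5891179  0.01528302 0.022     ]
```

Spacer centred within about 0.5 mm. Now the sprocket hub.

Emit:
arm_command([
  [0,20,-2,0,0,0,0],
  [0,35,-2,0,0,0,0],
  [0,45,-2,0,0,0,0],
  [0,49,-2,0,0,0,0],
  [0,49,-2,0,0,0,0],
  [255,49,-2,0,0,0,0],
  [255,49,-2,0,0,0,0],
  [255,49,-2,0,0,0,0],
  [255,49,-2,0,0,0,0],
  [255,49,-2,0,0,0,0],
], newtons=40)

```text
time: 8.6
ee_pos: [0.5578, -0.3836, 0.0108]
eef_rot: [0.387, 0.592, -0.387, 0.592]
ft_force: [0.3, 0.5, 0.4]
width: 0.055
```

Emit:
arm_command([
  [255,0,0,0,0,0,0],
  [255,0,0,0,0,0,0],
  [255,0,0,0,0,0,0],
])

```text
time: 8.9
ee_pos: [0.5577, -0.3835, 0.0106]
eef_rot: [0.387, 0.592, -0.387, 0.592]
ft_force: [-1.2, 0.4, 0.5]
width: 0.0433
```

Run:
```python
from h import *
go([.5892,.0150,.1])
```

```text
axes x [ 0. -0. -1.] y [0.916 0.401 0.   ] z [ 0.401 -0.916  0.   ] zyaw deg -66.35
t 8.9 shift mm [ -89.4  188.7 -352.4] dist 0.4096 w 0.04329306394909033 q [ 0.766  0.645 -0.322  1.497  0.223  1.036 -0.768] f [-1.22  0.36  0.46]
```

Emit:
arm_command([
  [255,-20,0,0,0,0,0],
  [255,-50,0,0,0,0,0],
  [255,-90,0,0,0,0,0],
  [255,-100,20,-35,0,0,0],
  [255,-100,40,-75,0,0,0],
  [255,-100,60,-115,0,0,0],
  [255,-100,82,-155,0,0,0],
  [255,-100,104,-195,0,0,0],
  [255,-100,126,-235,0,0,0],
  [255,-100,148,-275,0,0,0],
])

```text
time: 9.9
ee_pos: [0.5822, -0.0705, 0.1099]
eef_rot: [0.387, 0.592, -0.387, 0.592]
ft_force: [0.6, -0.5, -4.8]
width: 0.0433
```

Emit:
arm_command([
  [255,0,20,-40,0,0,0],
  [255,0,35,-70,0,0,0],
  [255,0,41,-77,0,0,0],
  [255,10,41,-77,0,0,0],
  [255,30,41,-77,0,0,0],
  [255,40,41,-77,0,0,0],
  [255,40,41,-77,0,0,0],
  [255,40,41,-77,0,0,0],
])

```text
time: 10.7
ee_pos: [0.5896, 0.0138, 0.0705]
eef_rot: [0.387, 0.592, -0.387, 0.592]
ft_force: [0.0, -0.4, -3.9]
width: 0.0429
```

Run:
```python
from h import *
im=camera("scene");crop(im[:,:,::-1],290,180,110,82,7,"pics/s5.png")
go([.5889,.0150,.0446])
```

```text
axes x [ 0.001 -0.    -1.   ] y [0.916 0.4   0.001] z [ 0.4   -0.916  0.   ] zyaw deg -66.4
t 10.75 shift mm [26.4 -0.7 -1.3] dist 0.0265 w 0.0432691635003924 q [ 0.304  0.433 -0.5    1.703  0.232  1.064 -1.429] f [ 1.02  0.13 -4.55]
```

View pics/s5.png

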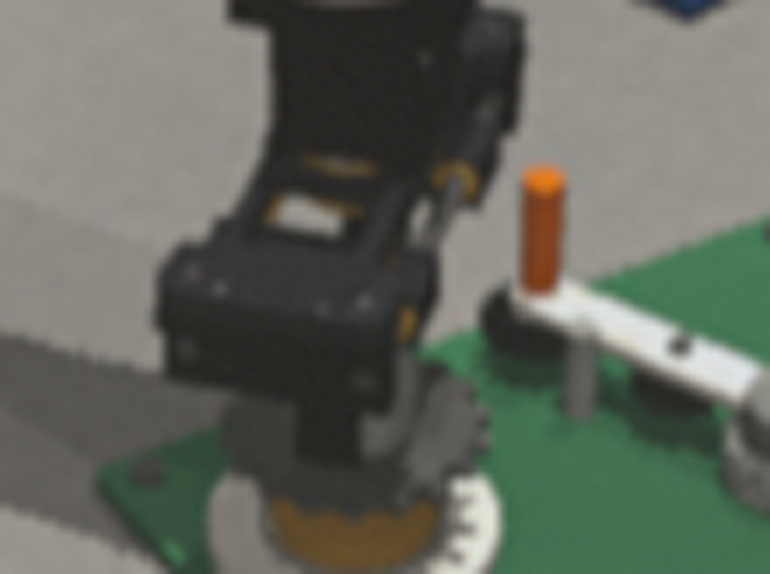

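Emit:
arm_command([
  [255,12,-1,-1,0,0,0],
  [255,20,-1,-1,0,0,0],
  [255,24,-1,-1,0,0,0],
  [255,25,-1,-1,0,0,0],
  [255,26,-1,-1,0,0,0],
  [255,26,-1,-1,0,0,0],
])

```text
time: 11.35
ee_pos: [0.5885, 0.0154, 0.0448]
eef_rot: [0.387, 0.592, -0.387, 0.592]
ft_force: [-0.3, 0.8, -5.4]
width: 0.0433
```

Run:
```python
from h import *
go([.5889,.0150,.0446])
```

```text
axes x [ 0. -0. -1.] y [0.916 0.401 0.   ] z [ 0.401 -0.916  0.   ] zyaw deg -66.34
t 11.35 shift mm [0.2 0.2 0.5] dist 0.0006 w 0.043330327065865766 q [ 0.295  0.462 -0.492  1.726  0.251  1.016 -1.444] f [-0.31  0.79 -5.37]
```

Not quite in contact yet (the weight is still carried). One more millimetre.

Emit:
arm_command([
  [255,0.5,0,0,0,0,0],
  [255,1,0,0,0,0,0],
  [255,1,0,0,0,0,0],
])

```text
time: 11.65
ee_pos: [0.5887, 0.0153, 0.0446]
eef_rot: [0.387, 0.592, -0.387, 0.592]
ft_force: [-4.1, -0.6, 4.1]
width: 0.043
```

Emit:
arm_command([
  [0,0,0,0,0,0,0],
  [0,0,0,0,0,0,0],
  [0,0,0,0,0,0,0],
  [0,0,0,0,0,0,0],
  [0,0,0,0,0,0,0],
  [0,-10,0,0,0,0,0],
  [0,-40,0,0,0,0,0],
  [0,-80,0,0,0,0,0],
  [0,-110,0,0,0,0,0],
  [0,-110,0,0,0,0,0],
])

```text
time: 12.65
ee_pos: [0.5909, 0.0158, 0.1591]
eef_rot: [0.388, 0.589, -0.385, 0.594]
ft_force: [0.7, -0.3, 0.6]
width: 0.0868
```

Run:
```python
from h import *
im=camera("scene");crop(im[:,:,::-1],290,180,110,82,7,"pics/s6.png")
go([.5755,.1413,.16])
```

```text
axes x [ 0.005 -0.    -1.   ] y [0.916 0.401 0.004] z [ 0.401 -0.916  0.002] zyaw deg -66.35
t 12.7 shift mm [  -3.6   37.5 -120.9] dist 0.1267 w 0.08648082955238441 q [ 0.322  0.344 -0.521  1.626  0.181  1.216 -1.394] f [ 0.71 -0.21 -0.93]
```

View pics/s6.png

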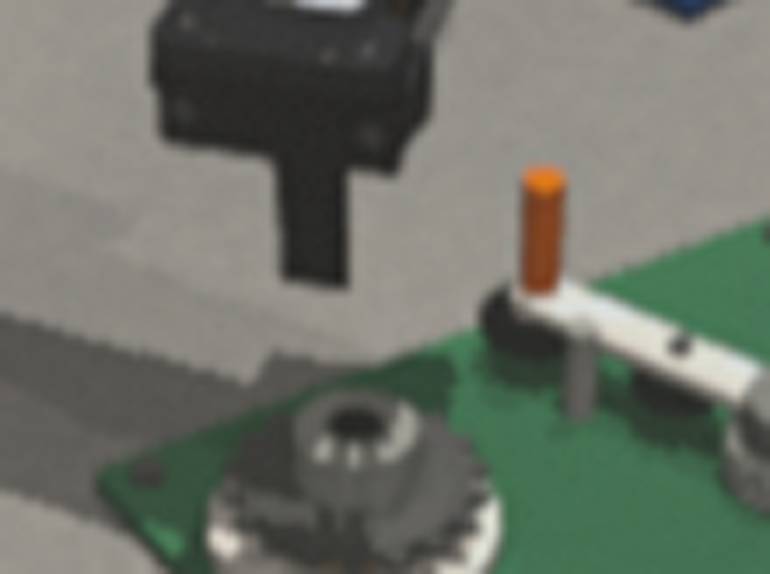

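Emit:
arm_command([
  [0,0,10,-25,-0.14,0,0],
  [0,0,18,-60,-0.28,0,0],
  [0,0,26,-90,-0.42,0,0],
  [0,0,37,-121,-0.56,0,0],
  [0,0,37,-121,-0.7,0,0],
  [0,0,37,-121,-0.84,0,0],
  [0,0,37,-121,-0.98,0,0],
  [0,0,37,-121,-1.12,0,0],
  [0,0,37,-121,-1.26,0,0],
  [0,0,37,-121,-1.36,0,0],
])

```text
time: 13.7
ee_pos: [0.5731, 0.1408, 0.1526]
eef_rot: [-0.073, 0.704, 0.073, 0.703]
ft_force: [-0.5, -0.2, -0.1]
width: 0.0873
```

Run:
```python
from h import *
c=lambda x,y:(290+(x+.5)/7-.5,180+(y+.5)/7-.5)
print("sprocket bore",at("scene",*c(356,421),.064))
go([.5755,.1413,.16])
```

```text
sprocket bore [0.58875763 0.0167691  0.064     ]
axes x [-0.002 -0.    -1.   ] y [-0.206  0.979  0.   ] z [ 0.979  0.206 -0.002] zyaw deg 11.9
t 13.7 shift mm [-7.4  0.   2.5] dist 0.0078 w 0.0872562585871245 q [ 0.313  0.415 -0.793  1.613  0.308  1.245 -0.331] f [-0.51 -0.19 -0.14]
```

Emit:
arm_command([
  [0,-3,0,2,-0.14,0,0],
  [0,-3,0,2,-0.28,0,0],
  [0,-3,0,2,-0.42,0,0],
  [0,-3,0,2,-0.56,0,0],
  [0,-3,0,2,-0.7,0,0],
  [0,-3,0,2,-0.84,0,0],
  [0,-3,0,2,-0.98,0,0],
  [0,-3,0,2,-1.12,0,0],
  [0,-3,0,2,-1.26,0,0],
  [0,-3,0,2,-1.36,0,0],
])

```text
time: 14.7
ee_pos: [0.5751, 0.1411, 0.1556]
eef_rot: [-0.499, 0.501, 0.5, 0.5]
ft_force: [0.1, 0.3, -0.3]
width: 0.0869
```

Emit:
arm_command([
  [0,0,0,0,0,0,0],
  [0,0,0,0,0,0,0],
])

```text
time: 14.9
ee_pos: [0.5753, 0.1412, 0.156]
eef_rot: [-0.497, 0.503, 0.497, 0.503]
ft_force: [-0.0, 0.1, -0.4]
width: 0.087
```

Run:
```python
from h import *
im=camera("top");crop(im[:,:,::-1],215,165,140,105,5.7,"pics/t7.png")
im=camera("scene");crop(im[:,:,::-1],290,150,160,120,5,"pics/s7.png")
go([.5755,.1413,.06])
```

```text
axes x [-0. -0. -1.] y [-1.     0.011  0.   ] z [ 0.011  1.    -0.   ] zyaw deg 89.37
t 15.0 shift mm [96.3 -0.1 -0. ] dist 0.0963 w 0.08690100365939622 q [ 0.474  0.51  -1.04   1.596  0.453  1.299  0.925] f [0.09 0.03 0.74]
```

View pics/t7.png

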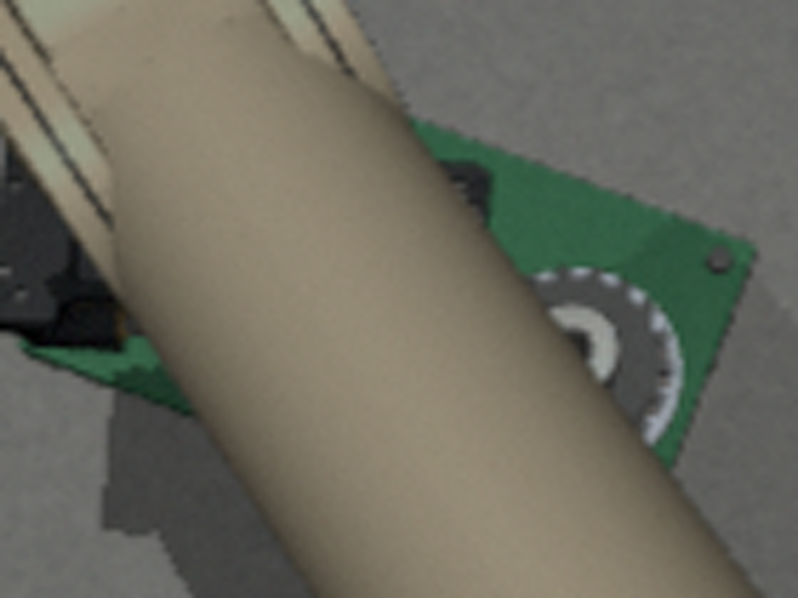

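View pics/s7.png

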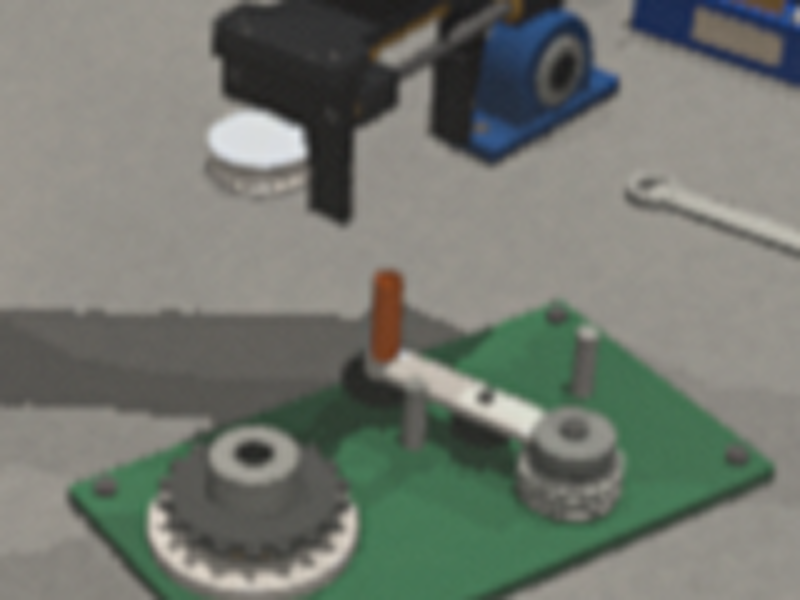

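Run:
```python
from h import *
c=lambda x,y:(290+(x+.5)/5-.5,150+(y+.5)/5-.5)
print("bore",at("scene",*c(254.5,453),.064),"hub",at("scene",*c(254.5,455),.064))
im=cv2.imread("pics/s7.png")
for nm,P in(("hub",(.5892,.0150,.064)),):
  pts=[proj("scene",[P[0]+.022*np.cos(a),P[1]+.022*np.sin(a),.064]) for a in np.linspace(0,6.28,60)]
  pts+= [proj("scene",[P[0]+.0475*np.cos(a),P[1]+.0475*np.sin(a),.042]) for a in np.linspace(0,6.28,120)]
  for p in pts: cv2.circle(im,(int((p[0]-290+.5)*5-.5),int((p[1]-150+.5)*5-.5)),1,(0,0,255),-1)
cv2.imwrite("pics/s7o.png",cv2.resize(im[400:600,100:400],None,fx=2.5,fy=2.5))
```

```text
bore [0.59010402 0.01539937 0.064     ] hub [0.5910997  0.01418338 0.064     ]
```

View pics/s7o.png

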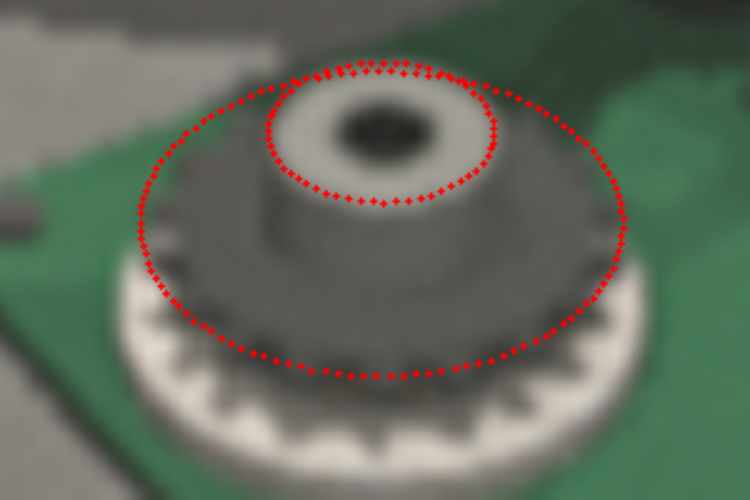

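The overlay matches the sprocket to about 1 mm: it sits centred and flat. Now down around the handle, then grip.

Emit:
arm_command([
  [0,25,0,0,0,0,0],
  [0,55,0,0,0,0,0],
  [0,80,0,0,0,0,0],
  [0,97,0,0,0,0,0],
  [0,97,0,0,0,0,0],
  [150,97,0,0,0,0,0],
  [255,97,0,0,0,0,0],
  [255,97,0,0,0,0,0],
  [255,97,0,0,0,0,0],
  [255,97,0,0,0,0,0],
], newtons=40)

```text
time: 16.0
ee_pos: [0.5758, 0.1413, 0.06]
eef_rot: [-0.498, 0.502, 0.498, 0.502]
ft_force: [-1.0, 0.7, 0.2]
width: 0.0546
```

Emit:
arm_command([
  [255,0,0,0,0,0,0],
  [255,0,0,0,0,0,0],
  [255,0,0,0,0,0,0],
  [255,0,0,0,0,0,0],
])

```text
time: 16.4
ee_pos: [0.5756, 0.1413, 0.0595]
eef_rot: [-0.498, 0.502, 0.498, 0.502]
ft_force: [-0.4, -0.7, 0.1]
width: 0.0229
```

Run:
```python
from h import *
go([.5755,.1413,.059])
```

```text
axes x [-0. -0. -1.] y [-1.     0.009  0.   ] z [ 0.009  1.    -0.   ] zyaw deg 89.49
t 16.4 shift mm [ 0.5  0.1 -0. ] dist 0.0005 w 0.022865588415554743 q [ 0.427  0.61  -0.973  1.687  0.547  1.143  0.864] f [-0.39 -0.7   0.13]
```

Emit:
arm_command([
  [255,0,0,0,0,0,0],
  [255,0,0,0,0,0,0],
  [255,0,0,0,0,0,0],
])

```text
time: 16.7
ee_pos: [0.5756, 0.1418, 0.0595]
eef_rot: [-0.498, 0.502, 0.498, 0.502]
ft_force: [0.5, 2.3, -1.4]
width: 0.0149
```

Run:
```python
from h import *
s=read_state();m=R.from_quat(s["eef_rot"]);h=s["ee_pos"];p=np.array([.691,.1441,h[2]])
print(s["width"],h,s["ft_force"],np.linalg.norm(h-p))
u=(h-p);u=u/np.linalg.norm(u)*.115;p=h-u
for th in np.arange(.09,.96,.09):
    q=p+R.from_rotvec([0,0,-th]).apply(u)
    print(th.round(2),(m.inv().apply(q-h)*1000).round(1))
```

```text
0.014918860938067194 [0.57557906 0.14176473 0.05953337] [ 0.45542044  2.26727799 -1.35427921] 0.11544456550041722
0.09 [ 0.  -0.2 10.3]
0.18 [ 0.  -1.3 20.6]
0.27 [ 0.  -3.3 30.8]
0.36 [ 0.  -6.2 40.7]
0.45 [  0.  -10.   50.3]
0.54 [  0.  -14.7  59.6]
0.63 [  0.  -20.1  68.4]
0.72 [  0.  -26.4  76.6]
0.81 [  0.  -33.3  84.3]
0.9 [  0.1 -40.9  91.3]
```

Emit:
arm_command([
  [255,0,0,5,0.045,0,0],
  [255,0,0,10,0.09,0,0],
  [255,0,-1,20,0.18,0,0],
  [255,0,-3,31,0.27,0,0],
  [255,0,-6,41,0.36,0,0],
  [255,0,-10,50,0.45,0,0],
  [255,0,-15,60,0.54,0,0],
  [255,0,-20,68,0.63,0,0],
  [255,0,-23,73,0.68,0,0],
  [255,0,-26,77,0.72,0,0],
])

```text
time: 17.7
ee_pos: [0.6015, 0.2177, 0.0595]
eef_rot: [-0.289, 0.647, 0.288, 0.645]
ft_force: [-5.0, -3.2, 5.2]
width: 0.0149
```

Run:
```python
from h import *
im=camera("scene");crop(im[:,:,::-1],290,150,160,120,5,"pics/s8.png")
s=read_state();m=R.from_quat(s["eef_rot"]);h=s["ee_pos"];p=np.array([.691,.1441,h[2]]);u=h-p
u0=np.array([.5755,.1413,h[2]])-p
a=lambda v:np.arctan2(v[1],v[0])%6.283
print("theta",a(u0)-a(u),"r",np.linalg.norm(u),s["width"],s["ft_force"],s["joint_positions"].round(2),"yaw")
q0=m.as_matrix()[:,2];print(np.degrees(np.arctan2(q0[1],q0[0])))
for dt in(.1,.15,.18,.2,.22,.25):
    d=R.from_rotvec([0,0,-dt]).apply(u)/np.linalg.norm(u)*.115+p-h; print(dt,(m.inv().apply(d)*1000).round(1))
```

```text
theta 0.717049108143776 r 0.11586690756576103 0.014909914918216886 [-5.9676689  -3.11654502  3.7563771 ] [ 0.17  0.64 -0.81  1.56  0.49  1.16  0.1 ] yaw
48.026699011662224
0.1 [-0.  -1.  11.5]
0.15 [-0.  -1.5 17.3]
0.18 [-0.  -1.9 20.7]
0.2 [-0.1 -2.3 23. ]
0.22 [-0.1 -2.6 25.2]
0.25 [-0.1 -3.3 28.6]
```

View pics/s8.png

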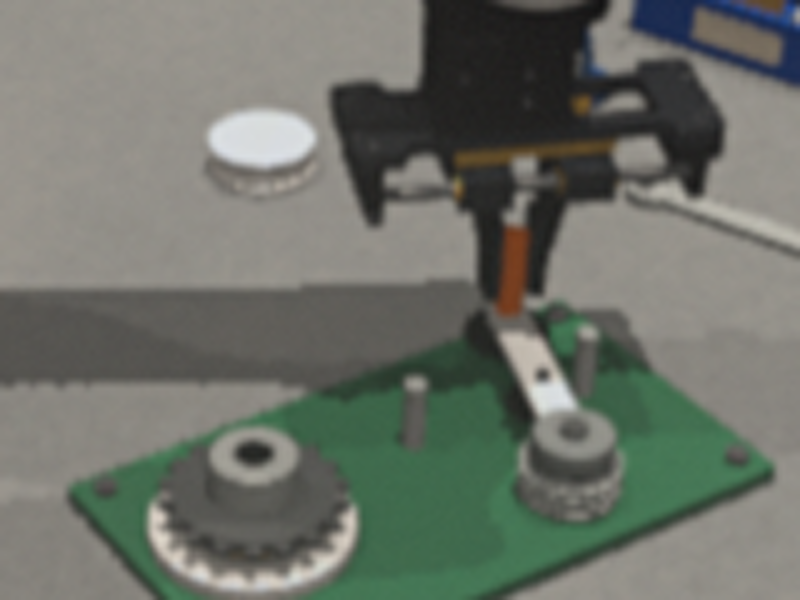

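Emit:
arm_command([
  [255,0,0,6,0.05,0,0],
  [255,0,-1,12,0.1,0,0],
  [255,0,-1,17,0.15,0,0],
  [255,0,-2,20,0.17,0,0],
  [255,0,-2,21,0.18,0,0],
  [255,0,-2,21,0.18,0,0],
])

```text
time: 18.35
ee_pos: [0.6162, 0.2327, 0.0595]
eef_rot: [-0.23, 0.67, 0.23, 0.668]
ft_force: [-8.3, -1.3, 5.9]
width: 0.0148
```

```bash
cat > th.py <<'E'
from h import *
s=read_state();m=R.from_quat(s["eef_rot"]);h=s["ee_pos"];p=np.array([.691,.1441,h[2]]);u=h-p
u0=np.array([.5755,.1413,h[2]])-p
a=lambda v:np.arctan2(v[1],v[0])%6.283
print("theta",a(u0)-a(u),"r",np.linalg.norm(u),s["width"],"tool-frame f",m.inv().apply(s["ft_force"]).round(2))
E
python3 th.py
```

```text
theta 0.8941892737815929 r 0.11595437271266926 0.014775314109161924 tool-frame f [-5.86  4.05 -7.38]
```

Emit:
arm_command([
  [255,0,0,1,0.01,0,0],
  [255,0,0,2,0.015,0,0],
  [255,0,0,2,0.015,0,0],
  [255,0,0,2,0.015,0,0],
])

```text
time: 18.75
ee_pos: [0.6173, 0.2336, 0.0595]
eef_rot: [-0.225, 0.672, 0.225, 0.669]
ft_force: [-10.7, -2.8, 7.1]
width: 0.015
```

```bash
python3 th.py
```

```text
theta 0.9058570204148748 r 0.11594341438273105 0.014991608992039922 tool-frame f [ -7.08   4.24 -10.25]
```

Emit:
arm_command([
  [255,0,0,1,0.005,0,0],
  [255,0,0,2,0.005,0,0],
  [255,0,0,2,0.005,0,0],
  [255,0,0,2,0.005,0,0],
])

```text
time: 19.15
ee_pos: [0.6176, 0.2339, 0.0594]
eef_rot: [-0.224, 0.673, 0.223, 0.668]
ft_force: [-17.7, -7.8, 13.4]
width: 0.0152
```

```bash
python3 th.py
python3 - <<'E'
from h import *
im=camera("scene");crop(im[:,:,::-1],370,190,80,60,9,"pics/s9.png");cv2.imwrite("pics/s9f.png",im[:,:,::-1])
im=camera("top");cv2.imwrite("pics/t9.png",im[:,:,::-1])
E
python3 th.py
```

```text
theta 0.9092912448642618 r 0.11595208440304457 0.015212514344002274 tool-frame f [-13.23   4.44 -18.95]
theta 0.909412864255986 r 0.11593393494321524 0.0150362288772228 tool-frame f [-12.81   4.17 -19.27]
```

View pics/s9.png

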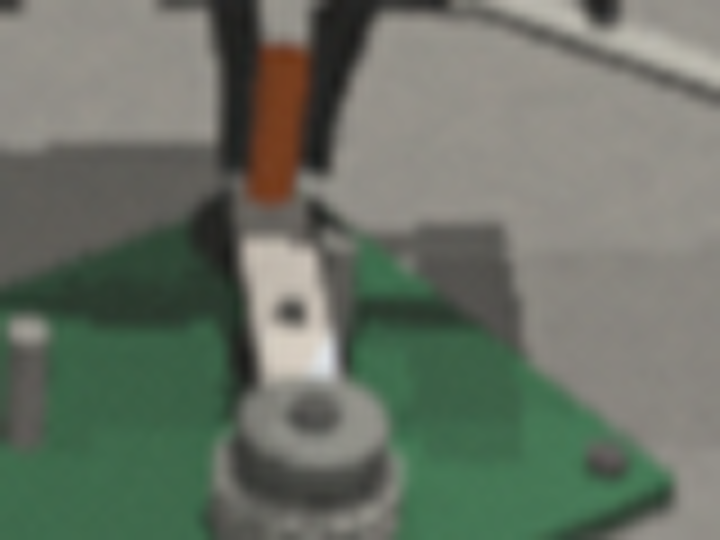

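View pics/s9f.png

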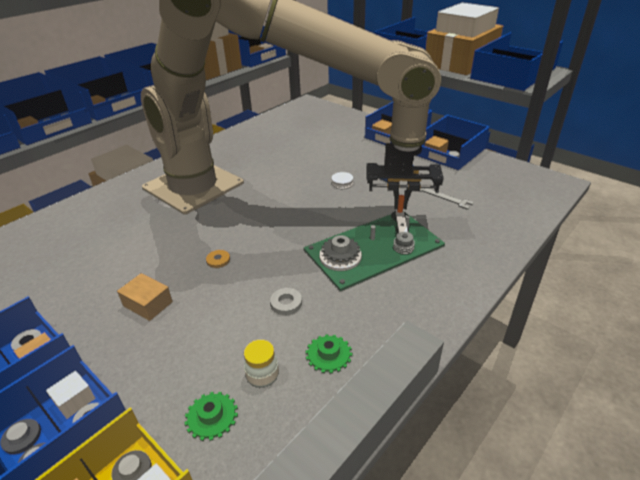

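View pics/t9.png

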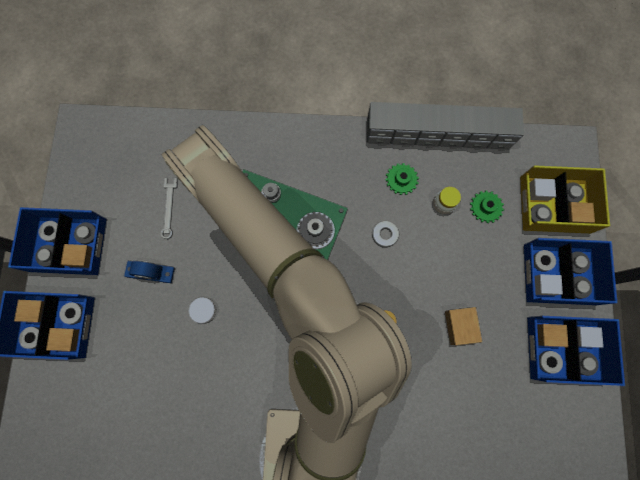

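The arm bar now rests against the stop post (right of the bar in the crop). The resisting force jumped from about 7 to 19 N while the angle held at about 0.91. The bystanders are where they were in the first pictures. Handing in.

Run:
```python
from h import *
print("hub top",at("top",315.7,227.2,.064))
close_job()
```

```text
hub top [0.58600796 0.01342443 0.064     ]
the job is handed in; nothing more can be done
```

The job is handed in, done in the order asked at about 19 s of the 67 s allowed. The far brass spacer is on the seat, the dark sprocket is hub-up on it, and the tensioner is wound to its stop with the gripper still holding the handle.

- **Spacer:** an ellipse fit in the top camera put it within about 0.5 mm of the seat centre.
- **Sprocket:** it was set down under light contact before release. Scene-camera readings put it 1–2 mm from the seat centre, and the overlay agreed to about 1 mm. A last rough top-camera reading of the hub disagreed a little, about 3.5 mm off. It was read by eye from the full-size picture, so I trust it less.
- **Tensioner:** the measured angle was about 0.91, against the stop at 0.9. Pushing further raised the force at the handle from about 7 N to 19 N with almost no movement, and the picture shows the arm against the post. About 13 N of the final wrist force was vertical, steady, and I did not trace it.
- **Bystanders:** in the last pictures, those in view look unmoved. The second brass disc was partly hidden in the top view but still in place in the scene view.

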